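Find the true balance beam on the knife edge

ROBOT

A 6-joint arm with a two-finger parallel gripper is mounted at the origin on the work surface. World frame = base frame: x ahead of the robot, y to its left, z up, the work surface at z = 0. Lengths are in m, angles in rad, forces in N, time in s.
With the tool pointing down it reaches from about 0.25 to 0.725 m from the base axis. Payload 4 kg.
Tool frame: the origin (TCP) lies between the finger pads; the fingertips stand 17 mm ahead of it and the grasp point (between the pads) lies 2 mm behind it; z points along the fingers, x is the direction in which the jaws open and shut, and the axes are right-handed (so a half turn about z gives the same grasp; the last joint's range is limited). The gripper opens to 85 mm and grips with 20 to 120 N. Pads are 22 mm wide; open, the fingers measure 114 mm over their backs; the gripper's body (76 mm by 85 mm) begins 54 mm behind the grasp point. The pads swing forward as they close: fully open they stand 13 mm farther back than shut.
Start: joints at [-1.189, 0.241, 0.005, 1.335, 0, 1.571], TCP at [0.186, -0.464, 0.227] pointing down, gripper open.
Joint ranges: [-2.72, 2.72], [-1.05, 1.87], [-1.09, 1.28], [-1.99, 2.15], [-1.42, 1.44], [-3.14, 3.14]. Speed limits (rad/s): [2.79, 2.79, 3.14, 3.14, 3.14, 3.14].

INTERFACE

Orientations are given as a unit quaternion [x, y, z, w].
In Python, from workcell import telemetry, cams, workorder gives the robot as it stands. The module is installed in compiled form; this text tells all that it offers.
- The arm moves only by the tool apply_moves, never from a script. Its argument "moves" is a list that holds one entry, the list of rows, each a list of 4 numbers: the shift along the tool's x, y, z in mm, then the turn about the tool's z in degrees. A call has exactly 10 rows; each row shifts and turns the pose as measured when the row begins, along the tool's axes as they then stand; what a row does not reach is not made up. A row lasts 1/10 s, in which the tool goes at most 50 mm and 8.59 degrees, less where a joint would pass 70% of its speed; a pose out of reach is approached as far as the arm can. A call with a gripper value outside its range is refused whole. "hand" is the gripper's target within -1 to 1 (fully open at 1, half-way at 0, shut at -1), set as the call begins (left out, the last holds). The fingers move at their own pace and stop on an object; the grip force is fixed at half the most. Time passes only in rows, so rows that do not move let the fingers close, or fill a call up. It gives the time, the measured TCP pose, the force and the opening at its end, in the units of the state.
- telemetry.get_obs(): the state, without advancing time (a new reading comes with each control period).
- cams.camera(name): name is "side" or "top"; returns a dict with "color" (384x512x3 uint8, red, green, blue), "fovy" (degrees; the focal length in pixels is half the picture's height over the tangent of half this angle, whatever the lens; pixels are square), "cx", "cy" (the principal point, pixels), "camera_from_world" (4x4, takes a point from world to camera coordinates). Camera axes: x right, y down, z forward; pixel columns grow to the right and rows downward; lengths in m; the calibration is good to about 2 mm. A picture is of the moment at which its call begins. There is no depth.
- workorder.job_done(): hands the job in, once; it reports no verdict.
The state is a dict: "clock": time; "joint_pos": joint angles; "joint_vel": joint speeds; "tau": joint torques, N m; "eef_pos": TCP position; "tool_rot": TCP orientation; "ft_force": force on the tool from outside, world axes, zero at the start; "ft_torque": the same for the moment, N m; "grip_width": finger opening in m.
Only numpy, scipy, OpenCV 4.12 (cv2) and the standard library are available. Lean on these libraries where they do the work, as an engineer would, in place of code of your own. Each camera call takes 0.05 s, during which the arm holds its last target. There are 200 camera calls.

TASK

One of the two pan-balance beams is true; the other has a weight sealed off-centre and dips to one side. Try them, gently, on the knife edge of the stand: leave the one that hangs level by itself balanced there for the lesson, after checking it by pressing one of its pans down to the base with a fingertip and letting go so that it swings back level. Set the bad beam down on its feet inside the steel tray, and leave the other labware where it is.

Things in the scene. Friction and masses are not known exactly. Their poses are not given: they have to be found in the camera images.
- beam1_mid (a point): grey plastic balance beam 1, starts on the bench to the robot's right. 196 mm long (x), 66 mm high, an arch on two feet. Beams 1 and 2 look the same, both ends alike. This point: mid-length, 54 mm above the feet, in the grip bar (60 mm along x, 24 mm wide in y, 50 to 66 mm above the feet); grip it here across y. z up. At each end, 75 mm out, a closed 40 x 40 mm chamber is the foot.
- beam2_mid (a point): beam 2, like beam 1, starts between robot and stand. Over each foot a flat 46 x 46 mm pan (top 24 mm above the feet, free of the sloping arm from 66 to 98 mm out). Under the bar at mid-length an upside-down V bearing across the beam (24 mm wide in y, faces at 45 degrees, apex 46 mm above the feet, mouth 26 mm wide in x, cheeks down to 33 mm above the feet); it centres itself on the knife edge.
- knife (a point): middle of the top of the stand's knife edge, a blunt steel blade 18 mm long (y), 3 mm thick, 76 mm above the bench, on a post 20 (x) x 14 mm (y). A beam must lie along x (either way round), z up. A true beam hangs level with its grip point 8.6 mm above this point, like a slow pendulum (about 0.8 s a swing, still in 3 s); a faulty one tilts about 0.21 rad until a foot stands on the base.
- stand: balance stand fixed to the bench; origin on the bench under the knife edge, same axes. White base plate 236 (x) x 70 (y) x 12 mm; the feet of a level beam hang 19 mm above it. Pressing a true beam's pan down takes under 0.5 N until its foot meets the base. A true beam weighs 0.12 to 0.18 kg; the faulty one has 26 to 44 g more at one end than at the other. Which it is, and which end, changes each time and cannot be seen.
- tray_in (a point): centre of the inner floor of the shallow open steel tray, fixed to the bench: outside 250 (x) x 130 (y) x 30 mm high, walls and floor 5 mm; a beam fits in lengthwise along x, either way round. z up.
- beaker_big: bystander: glass beaker, 70 mm across, 95 mm high; origin at its underside, must stay where it is
- beaker_small: bystander: small glass beaker, 52 mm across, 70 mm high; origin at its underside, must stay where it is
- petri_dish: bystander: closed glass petri dish, 60 mm across, 15 mm high; origin at its underside, must stay where it is
- slide_box: bystander: wooden slide box, 70 x 110 x 32 mm; origin at its underside, must stay where it is
- wash_bottle: bystander: white wash bottle, 60 mm across, 150 mm high; origin at its underside, must stay where it is
- magnifier: bystander: black hand lens lying flat, 145 mm long (x from -80 to +65 mm), 8 mm thick; origin at its underside, must stay where it is
- brass_mass: bystander: brass laboratory mass, 36 mm across, 44 mm high; origin at its underside, must stay where it is

How it is judged:
By the outcome, as a careful person would: the job done as asked, in the order asked, and still so for the second after the job is handed in, with the robot touching nothing.
It also fails if it takes over 72 s, if anything falls off the work surface, if the arm or the gripper's body presses on something with over 40 N, if the wrist force passes 120 N, or if a joint passes its speed limit or range.

## Working session

There is one attempt and no reset: what is moved stays moved. The work goes in short steps, Python scripts to look and compute and a tool call to move; the robot and the scene stay as the last step left them, time stands still between calls to the robot, and variables do not carry over. Pictures are saved under pics/ and viewed, about 8 in all and at most 12, crops included, and the job is handed in when it is done.

Besides the shell and the picture viewer there is one more tool, called after "Emit:" by a JSON object that holds its "method" and its "body", one argument or row to a line. apply_moves: Moves the arm, as the interface text tells. Its arguments: {"type":"object","properties":{"moves":{"type":"array"},"hand":{"type":"number"}},"required":["moves"]}

```bash
mkdir -p pics; cat > h.py <<'E'
import numpy as np, cv2
from workcell import telemetry, cams, workorder
def snap(name,fn=None,crop=None,scale=1):
    c=cams.camera(name); im=c["color"][:,:,::-1]
    if crop: im=im[crop[1]:crop[3],crop[0]:crop[2]]
    im=cv2.resize(im,None,fx=scale,fy=scale,interpolation=cv2.INTER_CUBIC)
    if fn: cv2.imwrite("pics/"+fn,im)
    return c
def K(c):
    f=c["color"].shape[0]/2/np.tan(np.radians(c["fovy"])/2); return f
def proj(c,p):
    p=np.atleast_2d(p); q=(c["camera_from_world"]@np.c_[p,np.ones(len(p))].T).T
    f=K(c); return np.c_[c["cx"]+f*q[:,0]/q[:,2],c["cy"]+f*q[:,1]/q[:,2]]
def unproj(c,uv,z):
    T=np.linalg.inv(c["camera_from_world"]); f=K(c)
    d=T[:3,:3]@np.array([(uv[0]-c["cx"])/f,(uv[1]-c["cy"])/f,1]); o=T[:3,3]
    return o+d*(z-o[2])/d[2]
E
python3 - <<'E'
from h import *
for n in("top","side"):
    c=snap(n,n+"0.png",None,1.5); np.save(n+".npy",c,allow_pickle=True)
    print(n,c["fovy"],c["cx"],c["cy"],np.linalg.inv(c["camera_from_world"]).round(3).tolist())
print(telemetry.get_obs())
E
```

```text
top 54.98050010160745 256.51104982100554 192.72179489254538 [[-0.004, -0.999, 0.047, 0.535], [-1.0, 0.004, -0.002, -0.076], [0.002, -0.047, -0.999, 1.248], [0.0, 0.0, 0.0, 1.0]]
side 54.683019391432076 249.1845455767186 191.444786817201 [[-0.975, -0.142, 0.174, 0.385], [-0.223, 0.529, -0.819, 0.85], [0.024, -0.837, -0.547, 0.7], [0.0, 0.0, 0.0, 1.0]]
{'clock': 0.1, 'joint_pos': array([-1.18895438e+00,  2.41304418e-01,  3.86677738e-03,  1.33516169e+00,
       -1.90103515e-05,  1.57080427e+00]), 'joint_vel': array([-0.00096406, -0.00101747,  0.00283505, -0.00081209, -0.00116621,
        0.00145235]), 'tau': array([ 6.85898121e-04, -3.73139048e+01,  2.53009343e+01,  1.08544136e-02,
       -3.26548286e-05, -9.40998852e-07]), 'eef_pos': array([ 0.18610312, -0.46347752,  0.22582154]), 'tool_rot': array([ 8.28438869e-01, -5.60078770e-01, -7.52168140e-04, -4.97032556e-04]), 'ft_force': array([ 0.0186531 , -0.1124089 ,  0.14729248]), 'ft_torque': array([ 0.00047208,  0.00424132, -0.02991579]), 'grip_width': 0.08517067206746229}
```

View pics/top0.png

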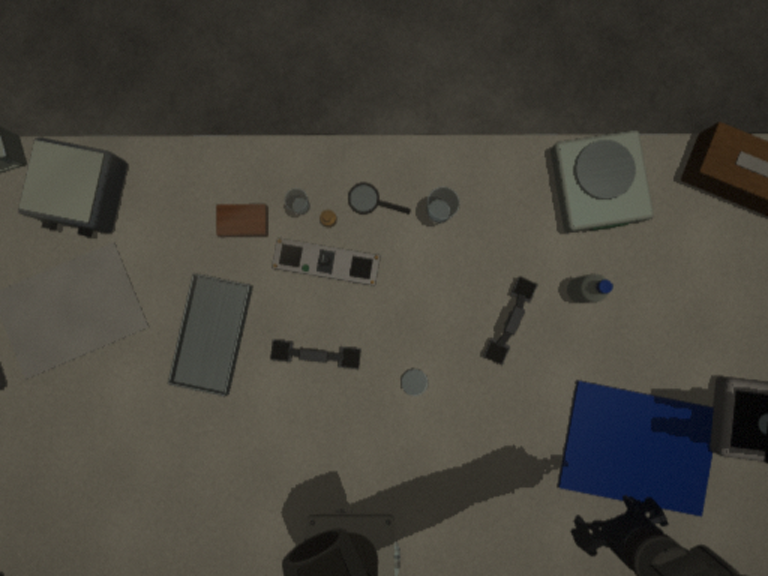

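View pics/side0.png

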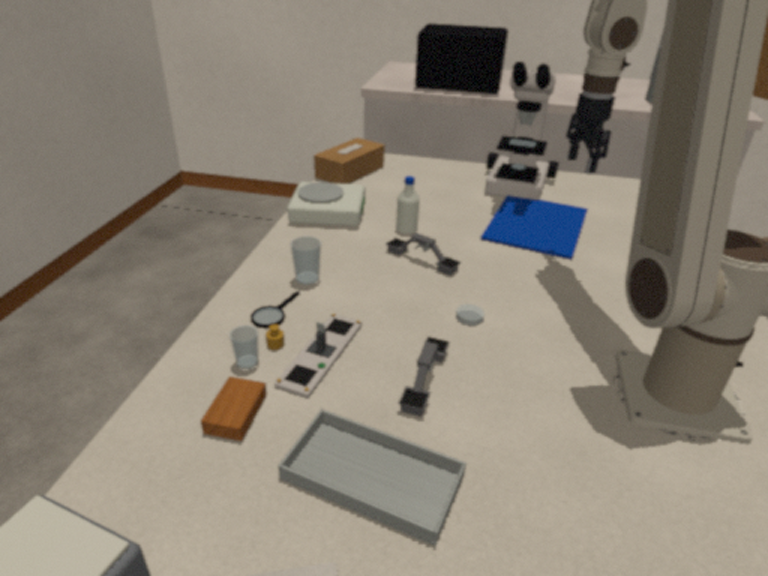

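The top view shows the stand at about (326,262), beam 2 at (315,355), beam 1 at (511,320) and the tray at (211,334), in pixels of the 1.5x picture. I'll zoom in to measure.

```bash
python3 - <<'E'
from h import *
c=np.load("top.npy",allow_pickle=True).item(); im=c["color"][:,:,::-1]
a=cv2.resize(im[150:270,108:258],None,fx=4,fy=4,interpolation=cv2.INTER_CUBIC)
b=cv2.resize(im[175:255,312:362],None,fx=4,fy=4,interpolation=cv2.INTER_CUBIC)
o=np.zeros((480,800,3),np.uint8);o[:,:600]=a;o[:320,600:]=b
o=np.clip(o.astype(float)*1.7,0,255).astype(np.uint8)
cv2.imwrite("pics/crop.png",o)
E
```

```text
(no output)
```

View pics/crop.png

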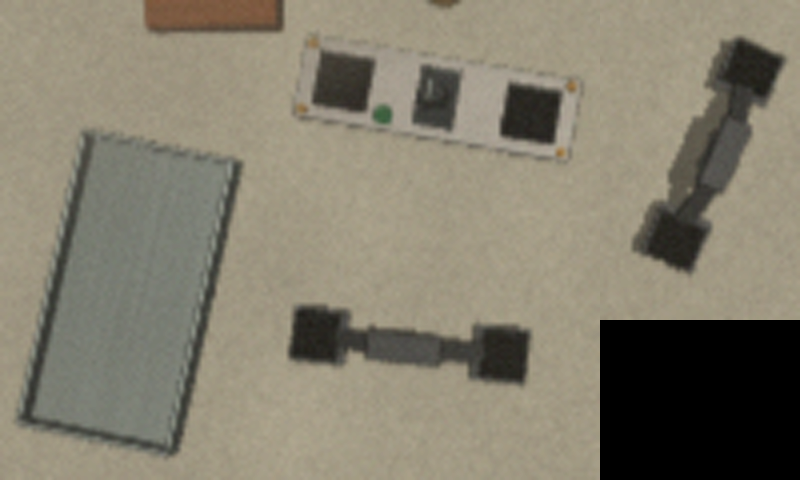

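```bash
python3 - <<'E'
from h import *
c=np.load("top.npy",allow_pickle=True).item()
def P(u,v,z):
    if u>600 and v<320: x,y=312+(u-600+.5)/4-.5,175+(v+.5)/4-.5
    else: x,y=108+(u+.5)/4-.5,150+(v+.5)/4-.5
    return unproj(c,(x,y),z)
def quad(n,q,z):
    p=np.array([P(*i,z) for i in q]); r=cv2.minAreaRect((p[:,:2]*1000).astype(np.float32))
    print(n,p.mean(0).round(4),[round(float(np.linalg.norm(p[i]-p[(i+1)%4])),4) for i in range(4)],[round(float(np.degrees(np.arctan2(*(p[(i+1)%4]-p[i])[1::-1]))),1) for i in range(4)])
quad("stand",[(308,36),(582,79),(569,160),(295,117)],.012)
quad("tray",[(85,131),(241,161),(176,455),(18,422)],.03)
print("knife",P(433,90,.076))
for n,a,b,m in(("b2",(318,335),(502,354),(403,347)),("b1",(753,71),(679,238),(725,155))):
    a,b,m=P(*a,.024),P(*b,.024),P(*m,.066); d=b-a
    print(n,(a+b)/2,m,np.linalg.norm(d),np.degrees(np.arctan2(d[1],d[0])))
# finetune: dark blobs
E
```

```text
stand [0.6568 0.0538 0.012 ] [0.2336, 0.0691, 0.233, 0.0692] [-99.2, 170.7, 80.8, -8.8]
tray [0.4962 0.3054 0.03  ] [0.1316, 0.2463, 0.1325, 0.2444] [-101.1, 167.9, 78.1, -12.3]
knife [0.65682169 0.05142588 0.076     ]
b2 [0.45133982 0.07587711 0.024     ] [0.45224344 0.07624565 0.066     ] 0.15281430987370015 -96.12297600328708
b1 [ 0.52385684 -0.35659894  0.024     ] [ 0.52362242 -0.35407579  0.066     ] 0.15180711435929642 155.29645259670536
```

```bash
cat >> h.py <<'E'
def state():
    o=telemetry.get_obs(); q=o["tool_rot"]; h=np.degrees(2*np.arctan2(q[1],q[0])); h=(h+180)%360-180
    return o,np.array(o["eef_pos"])*1000,h
def plan(wps,start=None):
    """wps: (x,y,z mm,heading deg,rows)"""
    o,p,h=state()
    print("t %.2f"%o["clock"],"pos",p.round(1),"h %.1f"%h,"q6 %.2f"%o["joint_pos"][5],"F",o["ft_force"].round(2),"w %.4f"%o["grip_width"])
    if start is not None: p,h=np.array(start[:3],float),start[3]
    for x,y,z,hh,n in wps:
        g=np.array([x,y,z],float)
        for k in range(n):
            m=n-k; d=(g-p)/m; t=np.radians(h)
            r=[d@[np.cos(t),np.sin(t),0],d@[np.sin(t),-np.cos(t),0],-d[2],-((hh-h+180)%360-180)/m]
            print("[%.0f,%.0f,%.0f,%.1f]"%tuple(r),end=","); p=p+d; h=h-r[3]
        print()
E
python3 -c "
from h import *
plan([(452,76,170,-6,18)])"
```

```text
t 0.10 pos [ 186.1 -463.5  225.8] h -68.1 q6 1.57 F [ 0.02 -0.11  0.15] w 0.0852
[-22,-25,3,-3.5],[-21,-26,3,-3.5],[-19,-27,3,-3.5],[-17,-28,3,-3.5],[-16,-29,3,-3.5],[-14,-30,3,-3.5],[-12,-31,3,-3.5],[-10,-32,3,-3.5],[-8,-32,3,-3.5],[-6,-33,3,-3.5],[-4,-33,3,-3.5],[-2,-33,3,-3.5],[-0,-33,3,-3.5],[2,-33,3,-3.5],[4,-33,3,-3.5],[6,-33,3,-3.5],[8,-33,3,-3.5],[10,-32,3,-3.5],
```

Emit:
{"method": "apply_moves", "body": {
  "moves": [
    [[-22,-25,3,-3.5],[-21,-26,3,-3.5],[-19,-27,3,-3.5],[-17,-28,3,-3.5],[-16,-29,3,-3.5],[-14,-30,3,-3.5],[-12,-31,3,-3.5],[-10,-32,3,-3.5],[-8,-32,3,-3.5],[-6,-33,3,-3.5]]
  ],
  "hand": 0.3
}}

```text
clock: 1.1
eef_pos: [0.3305, -0.1548, 0.1913]
tool_rot: [0.961, -0.278, -0.003, -0.002]
ft_force: [0.2, -1.1, 0.2]
grip_width: 0.0553
```

```bash
python3 -c "
from h import *
plan([(452,76,140,-6,10)])"
```

```text
t 1.10 pos [ 330.5 -154.8  191.3] h -32.3 q6 1.69 F [ 0.21 -1.14  0.15] w 0.0553
[-2,-26,5,-2.6],[-1,-26,5,-2.6],[0,-26,5,-2.6],[2,-26,5,-2.6],[3,-26,5,-2.6],[4,-26,5,-2.6],[5,-26,5,-2.6],[6,-25,5,-2.6],[7,-25,5,-2.6],[9,-25,5,-2.6],
```

Emit:
{"method": "apply_moves", "body": {
  "moves": [
    [[-2,-29,5,-3],[0,-29,5,-3],[1,-29,5,-3],[2,-29,5,-3],[4,-29,5,-3],[5,-29,5,-3],[6,-29,5,-3],[8,-28,5,-3],[8,-18,5,-2],[0,0,0,0]]
  ]
}}

```text
clock: 2.1
eef_pos: [0.4485, 0.0841, 0.1419]
tool_rot: [0.999, -0.041, -0.005, -0.003]
ft_force: [-0.2, -0.4, 0.8]
grip_width: 0.0548
```

```bash
python3 -c "
from h import *
plan([(452,76,90,-6,4),(452,76,53,-6,4)])"
```

```text
t 2.10 pos [448.5  84.1 141.9] h -4.7 q6 1.83 F [-0.22 -0.4   0.83] w 0.0548
[1,2,13,0.3],[1,2,13,0.3],[1,2,13,0.3],[1,2,13,0.3],
[0,0,9,-0.0],[0,0,9,-0.0],[0,0,9,-0.0],[0,0,9,-0.0],
```

Emit:
{"method": "apply_moves", "body": {
  "moves": [
    [[1,2,13,0.3],[1,2,13,0.3],[1,2,13,0.3],[1,2,13,0.4],[0,0,10,0],[0,0,10,0],[0,0,10,0],[0,0,7,0],[0,0,0,0],[0,0,0,0]]
  ]
}}

```text
clock: 3.1
eef_pos: [0.4473, 0.0725, 0.0485]
tool_rot: [0.998, -0.055, -0.007, -0.001]
ft_force: [-0.0, -0.3, 0.4]
grip_width: 0.0554
```

```bash
python3 -c "
from h import *
plan([(452,76,53,-6,1)])
c=snap('side','s1.png',(230,190,330,290),5)"
```

```text
t 3.10 pos [447.3  72.5  48.5] h -6.3 q6 1.84 F [-0.02 -0.31  0.35] w 0.0554
[4,-4,-4,-0.3],
```

View pics/s1.png

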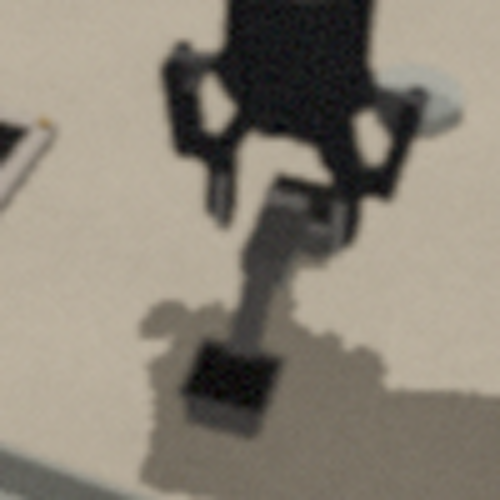

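The picture shows the jaws straddling the bar, with the beam's pan at (235,375). The TCP is about 4 mm off in x and y, so I'll correct that and close.

Emit:
{"method": "apply_moves", "body": {
  "moves": [
    [[3,-3,-3,0],[2,-2,-1,0],[0,0,0,0],[0,0,0,0],[0,0,0,0],[0,0,0,0],[0,0,0,0],[0,0,0,0],[0,0,0,0],[0,0,0,0]]
  ],
  "hand": -1
}}

```text
clock: 4.15
eef_pos: [0.4543, 0.0778, 0.0539]
tool_rot: [0.998, -0.055, -0.006, -0.001]
ft_force: [-0.1, 0.8, -1.3]
grip_width: 0.0221
```

```bash
python3 -c "
from h import *
plan([(452,76,130,-6,4),(657,53,130,-9,9)])"
```

```text
t 4.15 pos [454.3  77.8  53.9] h -6.3 q6 1.85 F [-0.12  0.8  -1.31] w 0.0221
[-1,1,-19,-0.1],[-1,1,-19,-0.1],[-1,1,-19,-0.1],[-1,1,-19,-0.1],
[23,0,-0,0.3],[23,0,-0,0.3],[23,-0,-0,0.3],[23,-0,-0,0.3],[23,-0,-0,0.3],[23,-1,-0,0.3],[23,-1,-0,0.3],[23,-1,-0,0.3],[23,-1,-0,0.3],
```

Emit:
{"method": "apply_moves", "body": {
  "moves": [
    [[0,0,-15,0],[0,0,-20,0],[5,0,-20,0],[15,0,-20,0],[25,0,-10,0.4],[30,0,0,0.4],[30,0,0,0.4],[30,-1,0,0.4],[30,-1,0,0.4],[20,-1,0,0.4]]
  ]
}}

```text
clock: 5.15
eef_pos: [0.6397, 0.0559, 0.1362]
tool_rot: [0.997, -0.076, -0.01, -0.0]
ft_force: [-0.0, 0.1, -1.9]
grip_width: 0.0221
```

```bash
python3 -c "
from h import *
plan([(657,55,110,-9,4)])"
```

```text
t 5.15 pos [639.7  55.9 136.2] h -8.7 q6 1.81 F [-0.03  0.06 -1.9 ] w 0.0221
[4,-0,7,0.1],[4,-0,7,0.1],[4,-0,7,0.1],[4,-0,7,0.1],
```

Emit:
{"method": "apply_moves", "body": {
  "moves": [
    [[6,0,8,0.2],[6,0,8,0.2],[4,0,8,0],[2,0,4,0],[0,0,0,0],[0,0,0,0],[0,0,0,0],[0,0,0,0],[0,0,0,0],[0,0,0,0]]
  ]
}}

```text
clock: 6.15
eef_pos: [0.6551, 0.053, 0.1036]
tool_rot: [0.997, -0.08, -0.013, 0.0]
ft_force: [-0.6, -0.3, -2.5]
grip_width: 0.0216
```

```bash
python3 - <<'E'
s=open('h.py').read()
s=s.replace("r=[d@[np.cos(t),np.sin(t),0],d@[np.sin(t),-np.cos(t),0],-d[2],","D=d+np.array([1,0,0])*0; tz=R0[:,2]; xx=np.array([np.cos(t),np.sin(t),0]); xx-=tz*(xx@tz); xx/=np.linalg.norm(xx); yy=np.cross(tz,xx)\n            r=[d@xx,d@yy,d@tz,")
s=s.replace("D=d+np.array([1,0,0])*0; ","")
s=s.replace("    if start is not None","    from scipy.spatial.transform import Rotation\n    R0=Rotation.from_quat(o['tool_rot']).as_matrix(); print('toolz',R0[:,2].round(4),'T',o['ft_torque'].round(3))\n    if start is not None")
open('h.py','w').write(s)
E
python3 - <<'E'
from h import *
plan([(657,55,95,-9,4)])
c=snap('side','s2.png',(170,170,290,280),5)
E
```

```text
t 6.15 pos [655.1  53.  103.6] h -9.1 q6 1.81 F [-0.56 -0.35 -2.47] w 0.0216
toolz [-0.0261  0.0015 -0.9997] T [ 0.034 -0.059  0.058]
[0,-1,2,-0.0],[0,-1,2,-0.0],[0,-1,2,-0.0],[0,-1,2,-0.0],
```

View pics/s2.png

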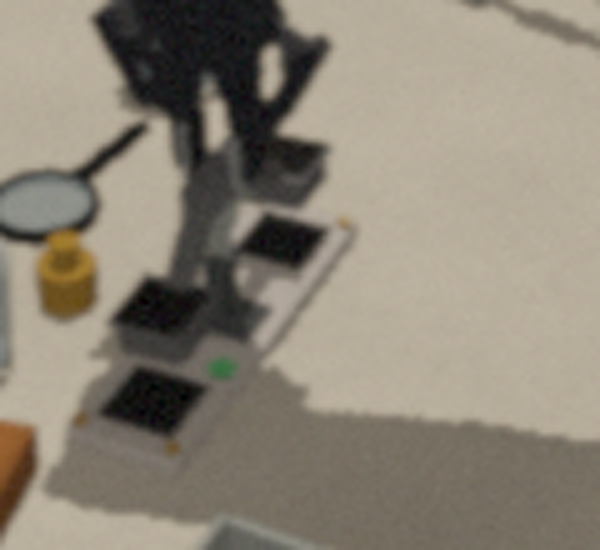

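The beam is over the knife: the near pan is at (160,305) and the stand's near pad at (155,400). I'll lower it gently.

Emit:
{"method": "apply_moves", "body": {
  "moves": [
    [[1,-1,4,0],[1,-1,4,0],[0,0,4,0],[0,0,2,0],[0,0,1,0],[0,0,1,0],[0,0,1,0],[0,0,0,0],[0,0,0,0],[0,0,0,0]]
  ]
}}

```text
clock: 7.2
eef_pos: [0.6575, 0.0552, 0.0853]
tool_rot: [0.997, -0.08, -0.013, -0.0]
ft_force: [0.0, -0.0, -1.2]
grip_width: 0.0222
```

```bash
python3 - <<'E'
from h import *
plan([(657,55,85,-9,1)])
E
```

```text
t 7.20 pos [657.5  55.2  85.3] h -9.1 q6 1.81 F [ 0.01 -0.03 -1.24] w 0.0222
toolz [-0.0254  0.0021 -0.9997] T [ 0.054 -0.048 -0.013]
[-0,0,0,-0.1],
```

Emit:
{"method": "apply_moves", "body": {
  "moves": [
    [[0,0,0.7,0],[0,0,0.7,0],[0,0,0,0],[0,0,0,0],[0,0,0,0],[0,0,0,0],[0,0,0,0],[0,0,0,0],[0,0,0,0],[0,0,0,0]]
  ]
}}

```text
clock: 8.2
eef_pos: [0.6579, 0.0556, 0.0846]
tool_rot: [0.997, -0.079, -0.012, -0.001]
ft_force: [0.5, 0.7, -0.4]
grip_width: 0.0219
```

```bash
python3 - <<'E'
from h import *
plan([(657,55,85,-9,1)])
E
```

```text
t 8.20 pos [657.9  55.6  84.6] h -9.1 q6 1.81 F [ 0.47  0.72 -0.42] w 0.0219
toolz [-0.0239  0.003  -0.9997] T [0.075 0.004 0.036]
[-1,1,-0,-0.1],
```

Emit:
{"method": "apply_moves", "body": {
  "moves": [
    [[0,0,0.5,0],[0,0,0,0],[0,0,0,0],[0,0,0,0],[0,0,0,0],[0,0,0,0],[0,0,0,0],[0,0,0,0],[0,0,0,0],[0,0,0,0]]
  ],
  "hand": 0.1
}}

```text
clock: 9.2
eef_pos: [0.6585, 0.055, 0.0849]
tool_rot: [0.997, -0.08, -0.011, -0.0]
ft_force: [0.2, -0.2, 0.1]
grip_width: 0.0474
```

```bash
python3 - <<'E'
from h import *
plan([(657,55,85,-9,1)])
c=snap('side','s3.png',(170,170,290,280),5)
E
```

```text
t 9.20 pos [658.5  55.   84.9] h -9.1 q6 1.81 F [ 0.2  -0.19  0.09] w 0.0474
toolz [-0.0223  0.0019 -0.9997] T [ 0.012 -0.025  0.025]
[-1,0,-0,-0.1],
```

View pics/s3.png

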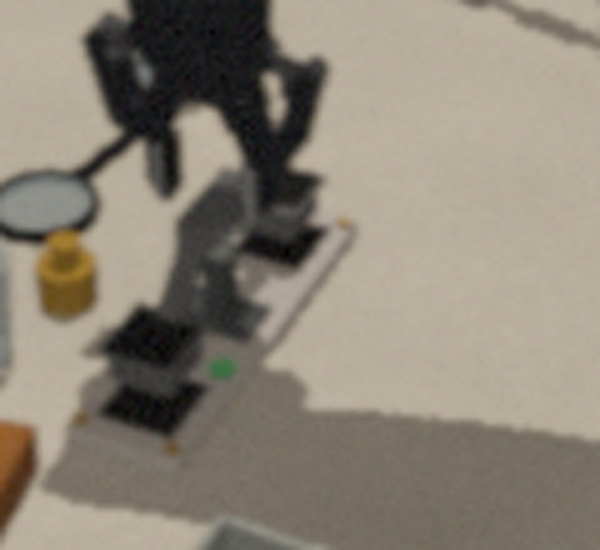

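It looks level: the near pan is at (152,337) and the far pan at (290,190), both above the base pads. I'll compare those with projections for level and tilted beams.

```bash
python3 - <<'E'
from h import *
c=np.load("side.npy",allow_pickle=True).item()
a=np.radians(81); u=np.array([np.cos(a),np.sin(a),0]); k=np.array([.657,.0535,.076])
for th in(-.21,0,.21):
    for s in(1,-1):
        x,z=75*s,-22
        p=k+u*(x*np.cos(th)-z*np.sin(th))/1e3+np.array([0,0,(x*np.sin(th)+z*np.cos(th))/1e3])
        q=proj(c,p)[0]; print(th,s,((q-[170,170])*5).round(0))
E
```

```text
-0.21 1 [158. 343.]
-0.21 -1 [272. 155.]
0 1 [151. 329.]
0 -1 [271. 180.]
0.21 1 [147. 308.]
0.21 -1 [266. 206.]
```

Beam 2 hangs near level: the far pan rules out a tilt either way. I'll lift clear and move above the +y pan.

Emit:
{"method": "apply_moves", "body": {
  "moves": [
    [[0,0,-5,0],[0,0,-10,0],[0,0,-15,0],[0,0,-20,0],[0,0,-15,0],[0,0,0,0],[0,0,0,0],[0,0,0,0],[0,0,0,0],[0,0,0,0]]
  ]
}}

```text
clock: 10.25
eef_pos: [0.6595, 0.0548, 0.1541]
tool_rot: [0.997, -0.08, -0.011, -0.0]
ft_force: [0.6, -0.9, -0.7]
grip_width: 0.0468
```

```bash
python3 - <<'E'
from h import *
plan([(670,135.5,140,-9,5),(670,135.5,95,-9,4)])
c=snap('side','s4.png',(170,170,290,280),5)
E
```

```text
t 10.25 pos [659.5  54.8 154.1] h -9.1 q6 1.81 F [ 0.57 -0.86 -0.67] w 0.0468
toolz [-0.0229  0.0019 -0.9997] T [ 0.004 -0.056  0.007]
[-0,-16,3,-0.0],[-0,-16,3,-0.0],[-0,-16,3,-0.0],[-0,-16,3,-0.0],[-0,-16,3,-0.0],
[0,-0,11,-0.0],[0,-0,11,-0.0],[0,-0,11,-0.0],[0,-0,11,-0.0],
```

View pics/s4.png

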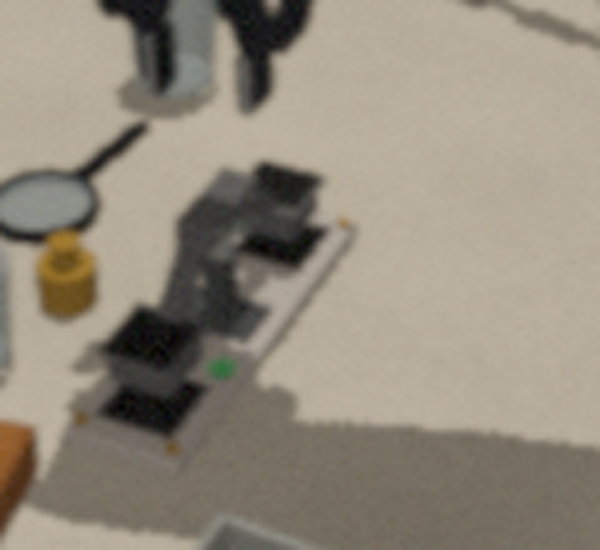

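Released and clear, the beam hangs level and free (pans at (152,337) and (287,183), same as before). Beam 2 is the true one. Next is the press check.

Emit:
{"method": "apply_moves", "body": {
  "moves": [
    [[0,-12,2,0],[0,-20,3,0],[0,-20,3,0],[0,-20,3,0],[0,-12,3,0],[0,0,10,0],[0,0,12,0],[0,0,12,0],[0,0,8,0],[0,0,0,0]]
  ],
  "hand": -1
}}

```text
clock: 11.3
eef_pos: [0.6696, 0.1463, 0.0884]
tool_rot: [0.997, -0.079, -0.015, 0.0]
ft_force: [-0.5, 0.3, -0.1]
grip_width: 0.0003
```

```bash
python3 - <<'E'
from h import *
plan([(670,135.5,78,-9,4)])
c=snap('side','s5.png',(170,150,290,270),5)
E
```

```text
t 11.30 pos [669.6 146.3  88.4] h -9.1 q6 1.94 F [-0.5   0.33 -0.1 ] w 0.0003
toolz [-0.0301  0.0014 -0.9995] T [-0.013 -0.024  0.033]
[1,3,3,-0.0],[1,3,3,-0.0],[1,3,3,-0.0],[1,3,3,-0.0],
```

View pics/s5.png

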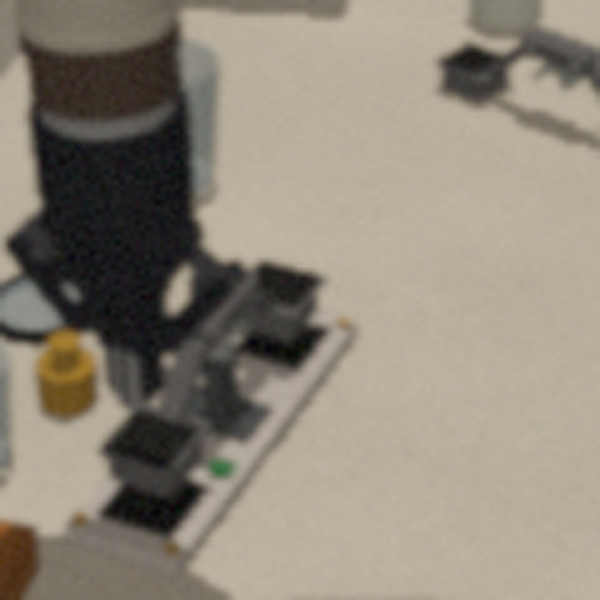

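The tip is at about (138,402), just above and behind the near pan at (155,437). I'll check where it should project before pressing.

```bash
python3 - <<'E'
from h import *
c=np.load("side.npy",allow_pickle=True).item()
f=lambda p:((proj(c,np.array(p)/1e3)[0]-[170,150])*5).round(0)
print("tip",f((670.1,146.3,71.4)),"pan75",f((668.7,127.6,54.5)),"pan84",f((670,136.5,54.5)),"tip on pan height",f((670.1,146.3,54.5)), "x+/-14.5",f((655.6,148,71)),f((684.4,144,71)))
E
```

```text
tip [135. 425.] pan75 [151. 428.] pan84 [143. 438.] tip on pan height [137. 450.] x+/-14.5 [161. 432.] [111. 418.]
```

Emit:
{"method": "apply_moves", "body": {
  "moves": [
    [[0.5,4,2,0],[0.5,4,2,0],[0,2,3,0],[0,0,3,0],[0,0,2,0],[0,0,2,0],[0,0,0,0],[0,0,0,0],[0,0,0,0],[0,0,0,0]]
  ]
}}

```text
clock: 12.35
eef_pos: [0.6707, 0.134, 0.0766]
tool_rot: [0.997, -0.08, -0.012, -0.0]
ft_force: [0.6, 1.2, 1.0]
grip_width: -0.0003
```

```bash
cat >> h.py <<'E'
def farpan(c):
    # far end patch, compared with the level reference s4 (crop origin 170,170, scale 5)
    ref=cv2.resize(cv2.imread("pics/s4.png"),None,fx=.2,fy=.2,interpolation=cv2.INTER_AREA)[30:48,48:66]
    im=c["color"][:,:,::-1][188:236,208:246].copy()
    r=cv2.matchTemplate(im,ref,cv2.TM_CCOEFF_NORMED); _,m,_,l=cv2.minMaxLoc(r)
    print("farpan shift",(l[0]+208-218,l[1]+188-200),"score %.3f"%m)
E
python3 - <<'E'
from h import *
plan([(670,135.5,70,-9,4)])
farpan(cams.camera("side"))
E
```

```text
t 12.35 pos [670.7 134.   76.6] h -9.2 q6 1.93 F [0.62 1.23 1.03] w -0.0003
toolz [-0.0247  0.0024 -0.9997] T [ 0.036 -0.08  -0.034]
[-0,-0,2,-0.1],[-0,-0,2,-0.1],[-0,-0,2,-0.1],[-0,-0,2,-0.1],
farpan shift (0, 0) score 0.977
```

Emit:
{"method": "apply_moves", "body": {
  "moves": [
    [[0,0,2,0],[0,0,2,0],[0,0,2,0],[0,0,2,0],[0,0,2,0],[0,0,2,0],[0,0,2,0],[0,0,0,0],[0,0,0,0],[0,0,0,0]]
  ]
}}

```text
clock: 13.4
eef_pos: [0.6701, 0.1341, 0.0611]
tool_rot: [0.997, -0.08, -0.013, -0.0]
ft_force: [0.0, -0.7, 0.2]
grip_width: 0.0001
```

```bash
python3 - <<'E'
from h import *
plan([(670,135.5,57,-9,4)])
farpan(snap("side","s6.png",(170,150,290,270),5))
E
```

```text
t 13.40 pos [670.1 134.1  61.1] h -9.2 q6 1.93 F [ 0.05 -0.67  0.17] w 0.0001
toolz [-0.0252  0.0023 -0.9997] T [-0.037  0.019  0.022]
[-0,-0,1,-0.0],[-0,-0,1,-0.0],[-0,-0,1,-0.0],[-0,-0,1,-0.0],
farpan shift (0, 0) score 0.996
```

View pics/s6.png

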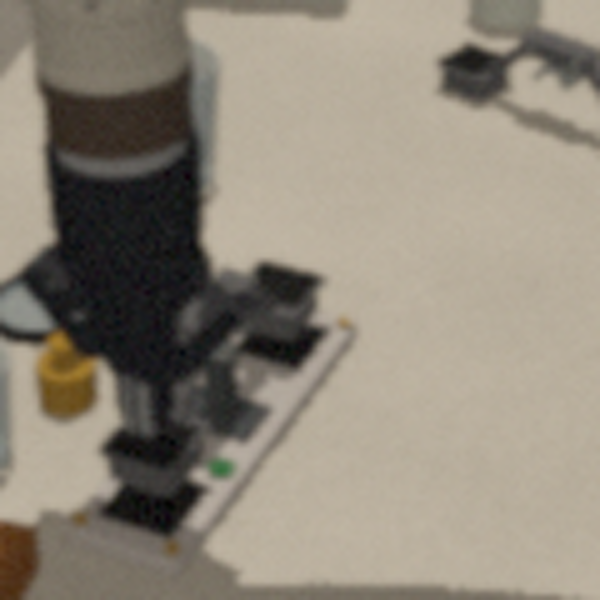

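The tip (about (145,435)) is now at the level of the near pan (155,437), and the beam hasn't moved yet. So the tip reaches less far down than I assumed. Continuing slowly.

Emit:
{"method": "apply_moves", "body": {
  "moves": [
    [[0,0,2,0],[0,0,2,0],[0,0,2,0],[0,0,2,0],[0,0,2,0],[0,0,0,0],[0,0,0,0],[0,0,0,0],[0,0,0,0],[0,0,0,0]]
  ]
}}

```text
clock: 14.45
eef_pos: [0.67, 0.1342, 0.0504]
tool_rot: [0.997, -0.08, -0.012, -0.0]
ft_force: [-0.2, 1.3, -0.5]
grip_width: -0.0
```

```bash
python3 - <<'E'
from h import *
plan([(670,135.5,57,-9,1)])
farpan(snap("side","s7.png",(170,150,290,270),5))
E
```

```text
t 14.45 pos [670.  134.2  50.4] h -9.2 q6 1.93 F [-0.2   1.27 -0.46] w -0.0000
toolz [-0.0247  0.0024 -0.9997] T [ 0.003 -0.017  0.026]
[-0,-1,-7,-0.2],
farpan shift (0, 0) score 0.991
```

View pics/s7.png

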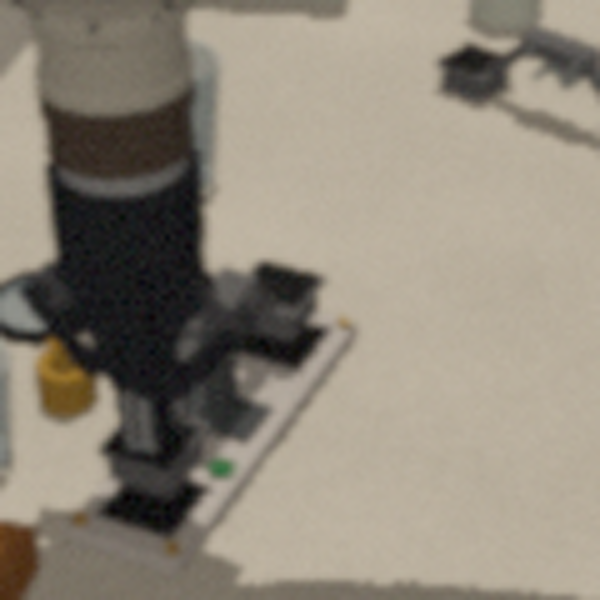

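Emit:
{"method": "apply_moves", "body": {
  "moves": [
    [[0,0,2,0],[0,0,2,0],[0,0,2,0],[0,0,1,0],[0,0,0,0],[0,0,0,0],[0,0,0,0],[0,0,0,0],[0,0,0,0],[0,0,0,0]]
  ]
}}

```text
clock: 15.5
eef_pos: [0.67, 0.1342, 0.043]
tool_rot: [0.997, -0.08, -0.012, -0.0]
ft_force: [-0.5, -0.1, 0.5]
grip_width: -0.0001
```

```bash
python3 - <<'E'
from h import *
plan([(670,135.5,57,-9,1)])
c=snap("side","s8.png",(170,150,290,270),5)
farpan(c)
a=[cv2.cvtColor(cv2.resize(cv2.imread(f"pics/s{i}.png"),(120,120),interpolation=cv2.INTER_AREA),cv2.COLOR_BGR2GRAY).astype(np.float32) for i in (5,6,7,8)]
for i in (1,2,3):
    # near foot front (rows 86-103, cols 20-44) & far pan patches
    for nm,(x0,x1,y0,y1) in dict(near=(18,44,90,112),far=(47,68,48,70)).items():
        s,r=cv2.phaseCorrelate(a[0][y0:y1,x0:x1].copy(),a[i][y0:y1,x0:x1].copy(),cv2.createHanningWindow((x1-x0,y1-y0),cv2.CV_32F)); print(i+5,nm,np.round(s,2),round(r,2))
E
```

```text
t 15.50 pos [670.  134.2  43. ] h -9.2 q6 1.93 F [-0.5  -0.14  0.53] w -0.0001
toolz [-0.0243  0.0024 -0.9997] T [-0.027 -0.011 -0.057]
[-1,-1,-14,-0.2],
farpan shift (0, -2) score 0.920
6 near [ 0.5  -0.29] 1.11
6 far [-0.19  0.09] 0.93
7 near [ 0.68 -0.32] 0.9
7 far [-0.08 -0.  ] 0.88
8 near [ 0.93 -0.06] 0.99
8 far [-0.29 -0.79] 0.72
```

Contact began around TCP z 49: the far pan has risen 2 px of the roughly 5 expected. Continuing to the base.

Emit:
{"method": "apply_moves", "body": {
  "moves": [
    [[0,0,2,0],[0,0,2,0],[0,0,2,0],[0,0,1,0],[0,0,1,0],[0,0,0,0],[0,0,0,0],[0,0,0,0],[0,0,0,0],[0,0,0,0]]
  ]
}}

```text
clock: 16.55
eef_pos: [0.6699, 0.1342, 0.0344]
tool_rot: [0.997, -0.08, -0.012, -0.0]
ft_force: [0.3, 1.1, 0.3]
grip_width: -0.0001
```

```bash
python3 - <<'E'
from h import *
plan([(670,135.5,57,-9,1)])
farpan(snap("side","s9.png",(170,150,290,270),5))
E
```

```text
t 16.55 pos [669.9 134.2  34.4] h -9.2 q6 1.93 F [0.28 1.06 0.28] w -0.0001
toolz [-0.0242  0.0024 -0.9997] T [-0.006 -0.039  0.018]
[-1,-1,-23,-0.2],
farpan shift (0, -6) score 0.863
```

Emit:
{"method": "apply_moves", "body": {
  "moves": [
    [[0,0,1,0],[0,0,1,0],[0,0,0.7,0],[0,0,0.5,0],[0,0,0,0],[0,0,0,0],[0,0,0,0],[0,0,0,0],[0,0,0,0],[0,0,0,0]]
  ]
}}

```text
clock: 17.6
eef_pos: [0.6701, 0.1342, 0.0339]
tool_rot: [0.997, -0.08, -0.011, -0.0]
ft_force: [-0.5, -0.7, 2.5]
grip_width: -0.0001
```

```bash
python3 - <<'E'
from h import *
plan([(670,135.5,57,-9,1)])
farpan(snap("side","s10.png",(170,150,290,270),5))
E
```

```text
t 17.60 pos [670.1 134.2  33.9] h -9.2 q6 1.93 F [-0.46 -0.7   2.48] w -0.0001
toolz [-0.0223  0.0026 -0.9997] T [-0.114  0.244 -0.039]
[-1,-1,-23,-0.2],
farpan shift (1, -6) score 0.864
```

The foot is on the base: 2.5 N, no further travel, and the far pan is fully up. Now letting go, straight up.

Emit:
{"method": "apply_moves", "body": {
  "moves": [
    [[0,0,-15,0],[0,0,-25,0],[0,0,-30,0],[0,0,-30,0],[0,0,-30,0],[0,0,-15,0],[0,0,0,0],[0,0,0,0],[0,0,0,0],[0,0,0,0]]
  ]
}}

```text
clock: 18.65
eef_pos: [0.6714, 0.1337, 0.1739]
tool_rot: [0.997, -0.08, -0.017, 0.001]
ft_force: [0.5, -0.6, 0.6]
grip_width: 0.0
```

```bash
python3 - <<'E'
from h import *
plan([(524,-355,170,65.3,17)])
farpan(snap("side","s11.png",(170,150,290,270),5))
E
```

```text
t 18.65 pos [671.4 133.7 173.9] h -9.2 q6 1.92 F [ 0.51 -0.64  0.57] w 0.0000
toolz [-3.380e-02  9.000e-04 -9.994e-01] T [-0.026 -0.026  0.005]
[-4,30,0,-4.4],[-6,29,0,-4.4],[-8,29,0,-4.4],[-11,28,0,-4.4],[-13,27,0,-4.4],[-15,26,0,-4.4],[-17,25,0,-4.4],[-19,24,0,-4.4],[-20,22,0,-4.4],[-22,20,0,-4.4],[-23,19,0,-4.4],[-25,17,0,-4.4],[-26,15,0,-4.4],[-27,13,0,-4.4],[-28,11,0,-4.4],[-29,9,0,-4.4],[-29,6,0,-4.4],
farpan shift (0, 0) score 0.995
```

It swung back level (shift 0, score 0.995). Next, beam 1.

Emit:
{"method": "apply_moves", "body": {
  "moves": [
    [[-4,30,-2,-4.4],[-6,29,-2,-4.4],[-8,29,0,-4.4],[-11,28,0,-4.4],[-13,27,0,-4.4],[-15,26,0,-4.4],[-17,25,0,-4.4],[-19,24,0,-4.4],[-20,22,0,-4.4],[-22,20,0,-4.4]]
  ],
  "hand": 0.3
}}

```text
clock: 19.7
eef_pos: [0.5817, -0.16, 0.1688]
tool_rot: [0.948, 0.319, -0.025, -0.009]
ft_force: [-0.5, -0.4, -0.3]
grip_width: 0.0553
```

```bash
python3 - <<'E'
from h import *
plan([(524,-355,160,65.3,9)])
farpan(cams.camera("side"))
E
```

```text
t 19.70 pos [ 581.7 -160.   168.8] h 37.2 q6 0.66 F [-0.47 -0.45 -0.34] w 0.0553
toolz [-0.0525  0.0021 -0.9986] T [-0.019 -0.001  0.035]
[-18,13,1,-3.1],[-19,12,1,-3.1],[-20,11,1,-3.1],[-20,10,1,-3.1],[-21,9,1,-3.1],[-21,8,1,-3.1],[-22,7,1,-3.1],[-22,6,1,-3.1],[-22,4,1,-3.1],
farpan shift (1, 0) score 0.936
```

Emit:
{"method": "apply_moves", "body": {
  "moves": [
    [[-19,14,2,-3.5],[-20,13,2,-3.5],[-21,12,2,-3.5],[-22,11,2,-3.5],[-22,9,2,-3.5],[-23,8,2,-3.5],[-23,7,2,-3],[-23,6,2,-2],[-18,4,2,-2],[0,0,0,0]]
  ]
}}

```text
clock: 20.75
eef_pos: [0.5158, -0.3744, 0.1434]
tool_rot: [0.839, 0.543, -0.026, -0.021]
ft_force: [0.0, 0.3, -0.8]
grip_width: 0.0556
```

```bash
python3 - <<'E'
from h import *
plan([(524,-355,90,65.3,5),(524,-355,56,65.3,4)])
E
```

```text
t 20.75 pos [ 515.8 -374.4  143.4] h 65.8 q6 -0.19 F [ 0.04  0.32 -0.8 ] w 0.0556
toolz [-0.0673  0.0069 -0.9977] T [ 0.027 -0.046 -0.01 ]
[4,1,11,0.1],[4,1,11,0.1],[4,1,11,0.1],[4,1,11,0.1],[4,1,11,0.1],
[0,1,8,-0.0],[0,1,8,-0.0],[0,1,8,-0.0],[0,1,8,-0.0],
```

Emit:
{"method": "apply_moves", "body": {
  "moves": [
    [[5,2,12,0.1],[5,2,12,0],[5,1,12,0],[5,1,12,0],[2,1,10,0],[0,1,10,0],[0,1,10,0],[0,1,8,0],[0,0,0,0],[0,0,0,0]]
  ]
}}

```text
clock: 21.75
eef_pos: [0.5292, -0.3499, 0.0456]
tool_rot: [0.839, 0.544, -0.027, -0.024]
ft_force: [-0.0, -0.3, -0.1]
grip_width: 0.0556
```

```bash
python3 - <<'E'
from h import *
plan([(524,-355,54,65.3,2)])
snap("side","s12.png",(240,120,340,200),6)
E
```

```text
t 21.75 pos [ 529.2 -349.9   45.6] h 65.9 q6 -0.15 F [-0.   -0.3  -0.13] w 0.0556
toolz [-0.0722  0.0115 -0.9973] T [-0.019 -0.088  0.047]
[-3,-2,-4,0.3],[-3,-2,-4,0.3],
```

View pics/s12.png

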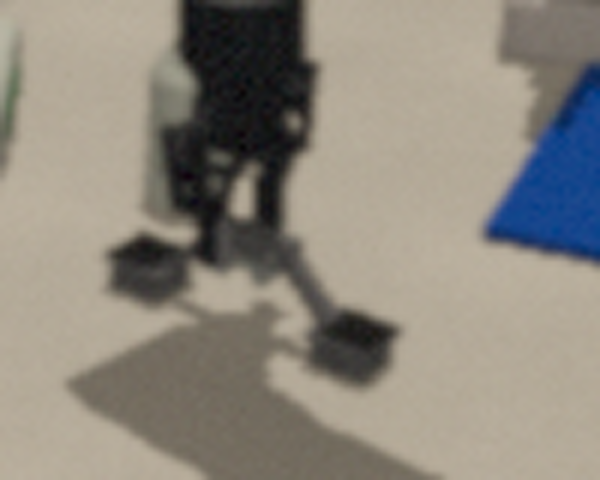

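The jaws straddle beam 1's bar at about (245,240). I'll correct by a few mm, up and back, and close.

Emit:
{"method": "apply_moves", "body": {
  "moves": [
    [[-3,-2,-4,0],[-3,-2,-3,0],[0,0,0,0],[0,0,0,0],[0,0,0,0],[0,0,0,0],[0,0,0,0],[0,0,0,0],[0,0,0,0],[0,0,0,0]]
  ],
  "hand": -1
}}

```text
clock: 22.8
eef_pos: [0.5231, -0.3551, 0.0549]
tool_rot: [0.839, 0.543, -0.027, -0.024]
ft_force: [-0.9, -0.7, -1.0]
grip_width: 0.0218
```

```bash
python3 - <<'E'
from h import *
plan([(524,-355,150,65.3,1),(440,0,170,20,13),(496,304,170,-12,12)])
E
```

```text
t 22.80 pos [ 523.1 -355.1   54.9] h 65.8 q6 -0.16 F [-0.87 -0.74 -0.97] w 0.0218
toolz [-0.0708  0.0104 -0.9974] T [-0.005 -0.01  -0.035]
[-1,-6,-95,0.5],
[22,-17,-1,3.5],[21,-19,-1,3.5],[20,-20,-1,3.5],[19,-21,-1,3.5],[17,-22,-1,3.5],[16,-23,-1,3.5],[14,-24,-1,3.5],[13,-25,-1,3.5],[11,-26,-1,3.5],[10,-26,-1,3.5],[8,-27,-1,3.5],[7,-27,-1,3.5],[5,-28,-1,3.5],
[13,-22,-0,2.7],[12,-23,-0,2.7],[11,-23,-0,2.7],[10,-24,-0,2.7],[9,-24,-0,2.7],[8,-25,-0,2.7],[6,-25,-0,2.7],[5,-25,-0,2.7],[4,-25,-0,2.7],[3,-26,-0,2.7],[2,-26,-0,2.7],[0,-26,-0,2.7],
```

Emit:
{"method": "apply_moves", "body": {
  "moves": [
    [[0,0,-10,0],[0,-1,-20,0],[0,-1,-25,0],[0,-2,-25,0],[10,-10,-20,2],[20,-17,-8,3.5],[21,-19,-1,3.5],[20,-20,-1,3.5],[19,-21,-1,3.5],[17,-22,-1,3.5]]
  ]
}}

```text
clock: 23.8
eef_pos: [0.4949, -0.2046, 0.1815]
tool_rot: [0.923, 0.384, -0.028, -0.016]
ft_force: [0.4, 0.6, -2.1]
grip_width: 0.0218
```

```bash
python3 - <<'E'
from h import *
plan([(440,0,170,20,8),(496,304,160,-12,11)])
E
```

```text
t 23.80 pos [ 494.9 -204.6  181.5] h 45.2 q6 0.40 F [ 0.36  0.56 -2.15] w 0.0218
toolz [-0.0633  0.0081 -0.998 ] T [ 0.002 -0.062 -0.038]
[13,-23,2,3.2],[12,-23,2,3.2],[11,-24,2,3.2],[9,-25,2,3.2],[8,-25,2,3.2],[7,-26,2,3.2],[5,-26,2,3.2],[4,-26,2,3.2],
[14,-24,1,2.9],[13,-25,1,2.9],[12,-26,1,2.9],[10,-26,1,2.9],[9,-27,1,2.9],[8,-27,1,2.9],[6,-27,1,2.9],[5,-28,1,2.9],[4,-28,1,2.9],[2,-28,1,2.9],[1,-28,1,2.9],
```

Emit:
{"method": "apply_moves", "body": {
  "moves": [
    [[13,-23,1,3.2],[12,-23,1,3.2],[11,-24,1,3.2],[9,-25,1,3.2],[8,-25,1,3.2],[7,-26,1,3.2],[5,-26,1,3.2],[4,-26,1,3.2],[14,-24,1,2.9],[13,-25,1,2.9]]
  ]
}}

```text
clock: 24.8
eef_pos: [0.4523, 0.0657, 0.187]
tool_rot: [0.994, 0.108, -0.023, -0.006]
ft_force: [0.7, 0.3, -1.4]
grip_width: 0.0221
```

```bash
python3 - <<'E'
from h import *
plan([(496,305,150,-12,10)])
E
```

```text
t 24.80 pos [452.3  65.7 187. ] h 12.5 q6 1.49 F [ 0.66  0.26 -1.41] w 0.0221
toolz [-0.0473  0.0075 -0.9989] T [ 0.044 -0.104  0.008]
[10,-22,4,2.4],[9,-23,4,2.4],[8,-23,4,2.4],[7,-23,4,2.4],[6,-24,4,2.4],[5,-24,4,2.4],[4,-24,4,2.4],[3,-24,4,2.4],[2,-24,4,2.4],[1,-24,4,2.4],
```

Emit:
{"method": "apply_moves", "body": {
  "moves": [
    [[11,-24,4,2.6],[10,-25,4,2.6],[9,-26,4,2.6],[8,-26,4,2.6],[6,-26,4,2.6],[5,-26,4,2.6],[4,-26,4,2.6],[3,-26,4,2.6],[2,-24,4,2.4],[0,0,0,0]]
  ]
}}

```text
clock: 25.8
eef_pos: [0.5054, 0.3138, 0.1601]
tool_rot: [0.995, -0.1, -0.017, -0.005]
ft_force: [-0.4, -0.7, -1.7]
grip_width: 0.0217
```

```bash
python3 - <<'E'
from h import *
plan([(496,305,85,-12,7)])
E
```

```text
t 25.80 pos [505.4 313.8 160.1] h -11.4 q6 2.31 F [-0.42 -0.74 -1.68] w 0.0217
toolz [-0.0329  0.0141 -0.9994] T [-0.049 -0.086 -0.002]
[-1,2,11,0.1],[-1,2,11,0.1],[-1,2,11,0.1],[-1,2,11,0.1],[-1,2,11,0.1],[-1,2,11,0.1],[-1,2,11,0.1],
```

Emit:
{"method": "apply_moves", "body": {
  "moves": [
    [[-2,2,10,0.1],[-2,2,12,0.1],[-2,2,12,0.1],[-1,2,12,0.1],[0,1,12,0.1],[0,0,10,0],[0,0,8,0],[0,0,4,0],[0,0,0,0],[0,0,0,0]]
  ]
}}

```text
clock: 26.8
eef_pos: [0.494, 0.3034, 0.0866]
tool_rot: [0.994, -0.106, -0.014, -0.008]
ft_force: [-0.1, -0.3, -1.7]
grip_width: 0.022
```

```bash
python3 - <<'E'
from h import *
plan([(496,305,64,-12,5)])
E
```

```text
t 26.80 pos [494.  303.4  86.6] h -12.1 q6 2.32 F [-0.1  -0.29 -1.66] w 0.0220
toolz [-0.0254  0.0197 -0.9995] T [ 0.046 -0.056 -0.034]
[0,-0,5,-0.0],[0,-0,5,-0.0],[0,-0,5,-0.0],[0,-0,5,-0.0],[0,-0,5,-0.0],
```

Emit:
{"method": "apply_moves", "body": {
  "moves": [
    [[0,0,4,0],[0,0,5,0],[0,0,4,0],[0,0,4,0],[0,0,3,0],[0,0,2,0],[0,0,2,0],[0,0,0,0],[0,0,0,0],[0,0,0,0]]
  ]
}}

```text
clock: 27.8
eef_pos: [0.4946, 0.3036, 0.0844]
tool_rot: [0.994, -0.106, -0.009, -0.014]
ft_force: [-0.7, -1.2, 4.9]
grip_width: 0.0217
```

```bash
python3 - <<'E'
from h import *
plan([(496,305,60,-12,2)])
E
```

```text
t 27.80 pos [494.6 303.6  84.4] h -12.2 q6 2.32 F [-0.74 -1.16  4.88] w 0.0217
toolz [-0.0143  0.0294 -0.9995] T [-0.088  0.32   0.06 ]
[1,-1,12,-0.1],[1,-1,12,-0.1],
```

```bash
python3 - <<'E'
from h import *
s=cams.camera("side")["color"][:,:,::-1]; t=cams.camera("top")["color"][:,:,::-1]
a=cv2.resize(s[240:370,170:320],None,fx=4,fy=4,interpolation=cv2.INTER_CUBIC)[:, :450]
a=cv2.resize(s[230:360,180:310],(450,450),interpolation=cv2.INTER_CUBIC)
b=cv2.resize(t[165:275,100:190],(350,428),interpolation=cv2.INTER_CUBIC)
o=np.zeros((450,800,3),np.uint8);o[:,:450]=a;o[:428,450:]=np.clip(b*1.6,0,255)
cv2.imwrite("pics/comp.png",o)
E
```

```text
(no output)
```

View pics/comp.png

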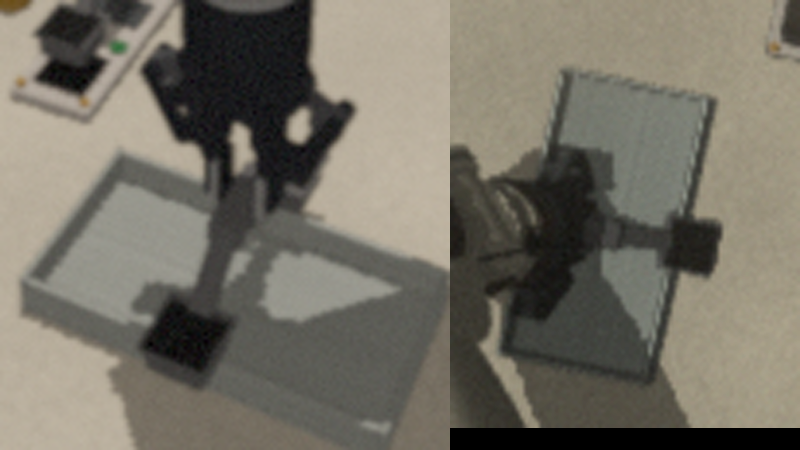

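The picture shows beam 1 lying across the tray walls (side view: foot at (190,335) on the wall). I mixed up the tray's long axis, which is at -12°, not 78°. Lift, turn -90° and lower again.

Emit:
{"method": "apply_moves", "body": {
  "moves": [
    [[0,0,-10,0],[0,0,-15,0],[0,0,-15,-4],[0,0,-5,-8.2],[0,0,0,-8.2],[0,0,0,-8.2],[0,0,0,-8.2],[0,0,0,-8.2],[0,0,0,-8.2],[0,0,0,-8.2]]
  ]
}}

```text
clock: 28.9
eef_pos: [0.4943, 0.3009, 0.1273]
tool_rot: [0.9, 0.436, -0.005, -0.015]
ft_force: [0.3, 0.2, -0.8]
grip_width: 0.0222
```

```bash
python3 - <<'E'
from h import *
plan([(496,305,125,78,5)])
E
```

```text
t 28.90 pos [494.3 300.9 127.3] h 51.7 q6 1.20 F [ 0.29  0.23 -0.83] w 0.0222
toolz [-0.0212  0.0223 -0.9995] T [-0.045  0.036 -0.009]
[1,-0,0,-5.3],[1,-0,0,-5.3],[1,-0,0,-5.3],[1,0,0,-5.3],[1,0,0,-5.3],
```

Emit:
{"method": "apply_moves", "body": {
  "moves": [
    [[1,0,0,-6],[2,0,0,-6],[2,0,0,-6],[0,0,0,-6],[0,0,0,-3],[0,0,8,0],[0,0,10,0],[0,0,8,0],[0,0,4,0],[0,0,0,0]]
  ]
}}

```text
clock: 29.9
eef_pos: [0.4945, 0.3044, 0.0907]
tool_rot: [0.767, 0.641, -0.006, -0.015]
ft_force: [-0.5, 1.1, -1.4]
grip_width: 0.0218
```

```bash
python3 - <<'E'
from h import *
plan([(496,305,65,78,7)])
c=cams.camera("side"); farpan(c)
E
```

```text
t 29.90 pos [494.5 304.4  90.7] h 79.8 q6 0.72 F [-0.5   1.13 -1.37] w 0.0218
toolz [-0.0284  0.0158 -0.9995] T [-0.005 -0.025  0.015]
[0,0,4,0.3],[0,0,4,0.3],[0,0,4,0.3],[0,0,4,0.3],[0,0,4,0.3],[0,0,4,0.3],[0,0,4,0.3],
farpan shift (1, 1) score 0.764
```

Emit:
{"method": "apply_moves", "body": {
  "moves": [
    [[0,0,4,0.3],[0,0,4,0.3],[0,0,4,0.3],[0,0,4,0.3],[0,0,4,0.3],[0,0,3,0.3],[0,0,2,0],[0,0,1,0],[0,0,0,0],[0,0,0,0]]
  ]
}}

```text
clock: 30.95
eef_pos: [0.4946, 0.3053, 0.0637]
tool_rot: [0.778, 0.628, -0.005, -0.015]
ft_force: [0.4, 0.5, -2.9]
grip_width: 0.0218
```

```bash
python3 - <<'E'
from h import *
plan([(496,305,60,78,7)])
E
```

```text
t 30.95 pos [494.6 305.3  63.7] h 77.8 q6 0.75 F [ 0.39  0.53 -2.92] w 0.0218
toolz [-0.0263  0.017  -0.9995] T [-0.039 -0.022 -0.012]
[-0,0,1,-0.0],[-0,0,1,-0.0],[-0,0,1,-0.0],[-0,0,1,-0.0],[-0,0,1,-0.0],[-0,0,1,-0.0],[-0,0,1,-0.0],
```

Emit:
{"method": "apply_moves", "body": {
  "moves": [
    [[0,0,1,0],[0,0,1,0],[0,0,1,0],[0,0,1,0],[0,0,1,0],[0,0,0,0],[0,0,0,0],[0,0,0,0],[0,0,0,0],[0,0,0,0]]
  ]
}}

```text
clock: 31.95
eef_pos: [0.4955, 0.3058, 0.0602]
tool_rot: [0.778, 0.628, -0.003, -0.015]
ft_force: [0.6, -1.4, 0.4]
grip_width: 0.0218
```

```bash
python3 - <<'E'
from h import *
plan([(496,305,60,78,7)])
E
```

```text
t 31.95 pos [495.5 305.8  60.2] h 77.8 q6 0.75 F [ 0.62 -1.41  0.4 ] w 0.0218
toolz [-0.0237  0.0184 -0.9995] T [-0.111  0.04   0.078]
[-0,0,0,-0.0],[-0,0,0,-0.0],[-0,0,0,-0.0],[-0,0,0,-0.0],[-0,0,0,-0.0],[-0,0,0,-0.0],[-0,0,0,-0.0],
```

Feet are on the tray floor (TCP 60 mm, as expected, with force rising). Release and lift.

Emit:
{"method": "apply_moves", "body": {
  "moves": [
    [[0,0,0.5,0],[0,0,0,0],[0,0,0,0],[0,0,0,0],[0,0,0,0],[0,0,0,0],[0,0,-5,0],[0,0,-10,0],[0,0,-20,0],[0,0,-30,0]]
  ],
  "hand": 0.3
}}

```text
clock: 32.95
eef_pos: [0.4945, 0.3033, 0.1235]
tool_rot: [0.778, 0.628, -0.008, -0.015]
ft_force: [-0.1, 0.1, 1.3]
grip_width: 0.0559
```

```bash
python3 - <<'E'
from h import *
plan([(350,150,200,78,8)])
E
```

```text
t 32.95 pos [494.5 303.3 123.5] h 77.8 q6 0.75 F [-0.07  0.09  1.27] w 0.0559
toolz [-0.0309  0.0143 -0.9994] T [-0.018 -0.053 -0.005]
[-22,-14,-9,-0.0],[-22,-14,-9,-0.0],[-22,-14,-9,-0.0],[-22,-14,-9,-0.0],[-22,-14,-9,-0.0],[-22,-14,-9,-0.0],[-22,-14,-9,-0.0],[-22,-14,-9,-0.0],
```

Emit:
{"method": "apply_moves", "body": {
  "moves": [
    [[0,0,-30,0],[0,0,-30,0],[-20,-10,-15,0],[-32,-12,0,0],[-32,-12,0,0],[-32,-12,0,0],[-32,-12,0,0],[-32,-12,0,0],[-32,-12,0,0],[-32,-12,0,0]]
  ]
}}

```text
clock: 33.95
eef_pos: [0.3553, 0.0815, 0.2144]
tool_rot: [0.776, 0.63, 0.006, -0.012]
ft_force: [1.1, -0.9, 0.6]
grip_width: 0.0556
```

Emit:
{"method": "apply_moves", "body": {
  "moves": [
    [[-32,0,0,0],[-32,0,0,0],[-32,0,0,0],[-32,0,0,0],[-20,0,0,0],[0,0,0,0],[0,0,0,0],[0,0,0,0],[0,0,0,0],[0,0,0,0]]
  ]
}}

```text
clock: 34.95
eef_pos: [0.3224, -0.0691, 0.2189]
tool_rot: [0.777, 0.63, 0.011, -0.006]
ft_force: [-0.2, -0.1, 0.6]
grip_width: 0.0554
```

```bash
cat > chk.py <<'E'
from h import *
plan([])
s=snap("side","fs.png"); t=snap("top","ft.png"); farpan(s)
c0=np.load("top.npy",allow_pickle=True).item()
d=cv2.absdiff(t["color"],c0["color"]).max(2); d0=cv2.absdiff(s["color"],np.load("side.npy",allow_pickle=True).item()["color"]).max(2)
g=t["color"].max(2)
# pan blobs in top view: dark compact regions near tray and stand
for nm,(x0,x1,y0,y1) in dict(tray=(108,172,178,268),stand=(178,258,156,192)).items():
    m=(g[y0:y1,x0:x1]<38).astype(np.uint8); n,l,st,ce=cv2.connectedComponentsWithStats(m)
    for i in range(1,n):
        if st[i,4]>40: print(nm,(ce[i]+[x0,y0]).round(1),st[i].tolist(),unproj(t,ce[i]+[x0,y0],.029 if nm=="tray" else .054).round(4))
for nm,(x,y) in dict(bigbk=(293,138),smallbk=(198,135),petri=(276,254),slide=(161,147),bottle=(398,192),magn=(255,135),brass=(219,145)).items():
    print(nm,"diff",int(d[y-12:y+12,x-12:x+12].max()),round(float(d[y-12:y+12,x-12:x+12].mean()),1))
E
python3 chk.py
```

```text
t 34.95 pos [322.4 -69.1 218.9] h 78.1 q6 -0.03 F [-0.2  -0.14  0.56] w 0.0554
toolz [ 0.0102  0.0239 -0.9997] T [-0.053  0.044  0.005]
farpan shift (0, 0) score 0.989
tray [138.9 223.2] [19, 16, 26, 59, 403] [0.4938 0.31   0.029 ]
stand [192.3 170.5] [8, 8, 12, 13, 87] [0.6648 0.1306 0.054 ]
stand [239.9 177.3] [54, 15, 16, 14, 168] [ 0.6418 -0.024   0.054 ]
bigbk diff 7 2.6
smallbk diff 6 2.6
petri diff 7 2.5
slide diff 7 2.4
bottle diff 7 2.7
magn diff 7 2.6
brass diff 7 2.5
```

```bash
python3 - <<'E'
from h import *
s=snap("side"); t=snap("top")
a=np.radians(-12); u=np.array([np.cos(a),np.sin(a),0]); m=np.array([.494,.3085,.029])
for c,n in((s,"side"),(t,"top")):
    g=c["color"].max(2)
    for k in(1,-1):
        q=proj(c,m+u*.075*k)[0]; x,y=q.astype(int); w=g[y-16:y+17,x-16:x+17]; M=(w<42).astype(np.uint8)
        _,_,st,ce=cv2.connectedComponentsWithStats(M)
        i=1+np.argmax(st[1:,4]); print(n,q.round(1),"dark centroid",(ce[i]+[x-16,y-16]).round(1),st[i].tolist())
r=cv2.resize(cv2.imread("pics/s4.png"),None,fx=.2,fy=.2,interpolation=cv2.INTER_AREA)
for nm,(x0,x1,y0,y1) in dict(near=(16,46,58,84),far=(48,66,30,48)).items():
    im=s["color"][:,:,::-1][170+y0-6:170+y1+6,170+x0-6:170+x1+6].copy()
    _,v,_,l=cv2.minMaxLoc(cv2.matchTemplate(im,r[y0:y1,x0:x1].copy(),cv2.TM_CCOEFF_NORMED)); print(nm,l[0]-6,l[1]-6,round(v,3))
o=telemetry.get_obs(); print(o["clock"],np.abs(o["joint_vel"]).max())
E
```

```text
side [218.9 296.2] dark centroid [217.1 296.7] [7, 10, 18, 15, 156]
side [279.9 320.1] dark centroid [280.8 321.9] [8, 10, 20, 17, 207]
top [144.3 200.9] dark centroid [143.6 202.6] [8, 9, 17, 24, 218]
top [134.3 245.6] dark centroid [134.6 242.8] [9, 0, 16, 24, 224]
near 0 0 0.929
far 0 0 0.989
35.15 0.006521811456376357
```

Both of beam 1's pans sit at tray-floor foot height in both views. Beam 2's pans match the level reference and the bystanders haven't moved. Handing in.

```bash
python3 -c "
from workcell import workorder; print(workorder.job_done())"
```

```text
the job is handed in; nothing more can be done
None
```

Beam 2 is the true beam: it is balanced level on the stand's knife edge. Beam 1 is on its feet inside the steel tray. The job was handed in at about 35 s.

- **Beam 2:** It hung level by itself after release. I pressed its +y pan down until the foot met the base (2.5 N, no further travel, far pan fully raised). After I let go it swung back level. In the final check both pans matched the earlier level picture with no shift.
- **Beam 1:** I did not try it on the knife. With one true beam of the two, it had to be the bad one. The final check put its pans within about 3 pixels of where they should be in both camera views.
- **Other labware:** The final top view showed no change around any of the seven bystanders.

**What went wrong or disagreed:**
- **Tray:** I first lowered beam 1 across the tray because I had mixed up the tray's long axis. It touched the walls at about 5 N; I lifted it, turned it 90° and set it down properly.
- **Fingertip:** It met the pan about 20 mm lower than the stated fingertip length implied.
- **Level check:** One reading during the tray placement was poor (1 px shift, score 0.76), which I put down to the arm's shadow; the later ones were clean.
- **Tool tilt:** The tool leaned up to about 4° during the moves, with no visible effect.

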